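Hang the cutlery drainer on the dish rack and stand the spatula in it

TASK

The cutlery drainer stands squeezed in between the canister and the jebena stand: lift it out, stand it in the clear on the bench and let go so that you can take a fresh hold, then hang it by both its hooks over the rim wire on the front of the dish rack. Its weight hangs out in front of the wire, so don't drop it or let it swing: with the hooks bearing, ease its foot in until its back rests against the rack and only then let go, leaving it still. Then stand the spatula in it to drip dry, handle down and blade up, lowering it in rather than dropping it, and leave the canister, jebena stand, cup and basin where they are.

Things in the scene. Friction and masses are not known exactly. Their poses are not given: they have to be found in the camera images.
- drainer: Square open-topped stainless cutlery drainer, 62 deep (x) x 68 wide (y) x 110 mm tall, walls and floor 3 mm, 0.24 kg, two hooks at the top of its back. Origin: centre of its underside; z up, x towards its back. Front and side faces are plain. At the start it has about 13 mm of room at its two sides (canister on one, jebena stand on the other), front and back free.
- hooks (a point): Midway between the drainer's two hooks: the underside of the hook strips, 37 mm behind (x) and 108 mm above its origin. Hooks at y = +-27 mm, 10 wide: a strip reaching 14 mm behind the back wall, then a lip down to 92 mm above the drainer's underside, flared backwards. Slot between wall and lip: 11 mm at the top, 13 at its mouth. A finger up to 40 mm wide fits on the back wall between the hooks.
- rack: Steel wire dish rack, 240 deep (x) x 380 wide (y) x 154 mm tall at the rim, tapering to its foot, fixed. Origin: centre of its underside, z up, x away from its front. The front (-x) faces the robot: a 7 mm rim wire, below it thin level wires 75 mm up (set back 10 mm) and 22 mm up (set back 17 mm), thin uprights at y = +-130 and +-190 mm. Two saucers stand inside at the rear, below the rim.
- rim_mid (a point): Middle of the rack's front rim wire, on top of it, 153.5 mm up; axes as the rack's: y along the wire (190 mm either way), x into the rack. Hooks down on the wire, an upright drainer has its origin 36 mm in front (-x) and 108 mm below this; let go, it swings in about the wire by some 0.2 rad, foot towards the rack, until its back meets the wire 75 mm up, and hangs so.
- spatula: Hard dark-grey silicone spatula, 275 mm long, about 85 g, lying flat in front of the rack; the bench between it and the canister is clear. Origin: on its underside near its balance point; x towards the blade tip, z up. Handle: a bar 16 wide x 11 mm thick from x = -175 to +25 mm; blade 54 wide x 8 mm thick from x = +15 to +100 mm.
- spatula_end (a point): Centre of the free end of the spatula's handle, 175 mm from the spatula's origin.
- canister: Closed square plastic canister with a grey clip-on lid, 109 x 109 x 143 mm, loose, 0.5 kg; leave it. Origin: centre of its underside.
- jebena_stand: Pale ceramic ring stand for a coffee pot, waisted, 108 mm across and 72 mm tall, loose; leave it. Origin: centre of its underside.
- cup: Stainless cup without handle, 72 mm across the rim, 85 mm tall, loose; leave it. Origin: centre of its underside.
- basin: Purple plastic basin, 258 mm across the rim, 93 mm tall, loose and empty; leave it. Origin: centre of its underside.
Things that resemble listed ones, but are neither listed nor needed, are in the scene too. Of the things that look like the canister, take the one that is farthest to the robot's right at the start.

How it is judged (in metres and radians):
On the way, in this order (a step that is already met when the one before it is completed fails the run):
1. The drainer stands upright on the open bench, well away from the canister and the jebena stand, and has been let go (distance of drainer from where it was at the start of the episode above 0.08 m and height (world z) of drainer below 0.006 m and angle between drainer's own z axis and vertical below 0.08 rad and horizontal distance between drainer and canister above 0.14 m and horizontal distance between drainer and jebena_stand above 0.14 m and linear speed of drainer below 0.02 m/s and contact force between the fingers and drainer below 0.05 N), for 0.2 s.
2. The drainer hangs still by both hooks from the front rim wire of the rack, its back leant on the rack, and has been let go (z of drainer in the frame of rim_mid between -0.125 and -0.103 m and x of drainer in the frame of rim_mid between -0.045 and 0 m and y of drainer in the frame of rim_mid between -0.15 and 0.15 m and angle between the y axis of drainer and the y axis of rack, either way round below 0.12 rad and angle between drainer's own z axis and vertical between 0.07 and 0.38 rad and contact force between drainer and rack above 0.8 N and linear speed of drainer below 0.03 m/s and angular speed of drainer below 0.3 rad/s and contact force between the fingers and drainer below 0.05 N), for 0.3 s.
At the end, for the whole second after the job is handed in: Drainer let go and still, both hooks seated on the rack's front rim wire, in line with it within 7 deg, back leant on the rack (4 to 22 deg); spatula let go and still in it, handle end within 30 mm of its underside, blade up, leaning at most 40 deg; bystanders within 20 mm (all of step 2 and x of spatula_end in the frame of drainer between -0.031 and 0.031 m and y of spatula_end in the frame of drainer between -0.034 and 0.034 m and z of spatula_end in the frame of drainer between 0 and 0.03 m and angle between spatula's own x axis and vertical below 0.7 rad and linear speed of spatula below 0.03 m/s); the robot touches nothing.
It fails at once if The drainer, out of the fingers, drops or swings (faster than 0.25 m/s or 2.5 rad/s) (contact force between the fingers and drainer below 0.05 N and (linear speed of drainer above 0.25 m/s or angular speed of drainer above 2.5 rad/s)).
It fails at once if The spatula is dropped (out of the fingers and faster than 0.6 m/s) (contact force between the fingers and spatula below 0.05 N and linear speed of spatula above 0.6 m/s).
It fails at once if The canister, jebena stand, cup or basin is shifted more than 20 mm or tipped more than 15 deg (distance of any of canister, jebena_stand, cup, basin from where it was at the start of the episode above 0.02 m or angle between any of canister, jebena_stand, cup, basin's own z axis and vertical above 0.26 rad).
It also fails if it takes over 72 s, if anything falls off the work surface, if the arm or the gripper's body presses on something with over 40 N, if the wrist force passes 120 N, or if a joint passes its speed limit or range.

ROBOT

A 6-joint arm with a two-finger parallel gripper is mounted at the origin on the work surface. World frame = base frame: x ahead of the robot, y to its left, z up, the work surface at z = 0. Lengths are in mm, angles in rad, forces in N, time in s.
With the tool pointing down it reaches from about 325 to 850 mm from the base axis. Payload 4.4 kg.
Tool frame: the origin (TCP) lies midway between the tips of the shut fingers; the grasp point (between the pads) lies bot.grasp_offset behind it (bot.grasp_offset is the distance from the TCP to the grasp point, in mm); z points along the fingers, y is the line along which they close (so a half turn about z gives the same grasp; the last joint's range is limited). The gripper opens to 94 mm and grips with 3 to 60 N. Pads are 16 mm wide; open, the fingers measure 119 mm over their backs; the gripper's body (75 mm by 177 mm) begins 78 mm behind the grasp point.
Start: joints at [-1.421, 0.207, 1.542, -0, 1.393, -0.15], TCP at [169.802, -549.358, 205.447] pointing down, gripper open.
Joint ranges: [-2.73, 2.73], [-0.86, 2.22], [0.23, 2.46], [-1.11, 4.25], [0.08, 2.63], [-2.82, 2.82]. Speed limits (rad/s): [2.79, 2.79, 3.14, 3.14, 3.14, 3.14].

INTERFACE

Orientations are given as a rotation vector (axis times angle).
In Python, from workcell import sense, viewer, bot gives the robot as it stands.
- The arm moves only by the shell command python3 -m jog 'ROWS' [FORCE]. ROWS is a JSON object whose one key "targets" holds a list of rows, each a list of 3 entries, a list of its own where there are three numbers: the shift along the tool's x, y, z in cm, then the turn about the tool's z in rad, then the finger opening in cm, from 0 to 9.4. A call has 1 to 5 rows; each row shifts and turns the commanded pose from where the row before left it, along the tool's axes as they then stand; what a row does not reach is not made up. A row lasts 1/8 s, in which the tool goes at most 62.5 mm and 10.7 degrees, less where a joint would pass 70% of its speed; a pose out of reach is approached as far as the arm can. A call is refused whole if a number of a shift passes 6.25 or a number of a turn 0.188, either way. A call with a gripper value outside its range is refused whole. The fingers move at their own pace and stop on an object; FORCE is the grip in N (left out, the last holds). Time passes only in rows, so rows that do not move let the fingers close. It gives the time, the measured TCP pose, the force, the opening and the grip force at its end, in the units of the state.
- sense(): the state, without advancing time (a new reading comes with each control period).
- viewer.snapshot(name): name is "side" or "top"; returns the picture (400x640x3 uint8, red, green, blue); there is no depth.
- viewer.get_calibration(name): a dict with "fovy" (degrees; the focal length in pixels is half the picture's height over the tangent of half this angle, whatever the lens; pixels are square), "cx", "cy" (the principal point, pixels), "R" (3x3) and "t" (3): a world point X has camera coordinates R X + t. Camera axes: x right, y down, z forward; pixel columns grow to the right and rows downward; lengths in mm; the calibration is good to about 2 mm. A picture is of the moment at which its call begins. get_calibration takes no time and is no camera call.
- bot.job_done(): hands the job in; it is judged then, once.
The state is a dict: "clock": time; "q": joint angles; "qd": joint speeds; "tau": joint torques, N m; "tool_pos": TCP position; "ee_rot": TCP orientation; "contact_force": force on the tool from outside, world axes, zero at the start; "ft_torque": the same for the moment, N m; "gripper_width": opening from 0.0 (shut) to 1.0 (fully open); "grip_force": force on a finger pad.
Only numpy, scipy, OpenCV 4.12 (cv2) and the standard library are available. Lean on these libraries where they do the work, as an engineer would, in place of code of your own. Each camera call takes 0.05 s, during which the arm holds its last target. There are 200 camera calls.

## Working session

There is one attempt and no reset: what is moved stays moved. The work goes in short steps, Python scripts to look and compute and a shell command to move; the robot and the scene stay as the last step left them, time stands still between calls to the robot, and variables do not carry over. Pictures are saved under pics/ and viewed, at most 10 in all, crops included, and the job is handed in when it is done.

```bash
ls; mkdir -p pics
python3 - <<'E'
from workcell import sense, viewer, bot
import cv2
for n in("side","top"):
    im=viewer.snapshot(n); cv2.imwrite(f"pics/{n}0.png",im[:,:,::-1]); print(n,viewer.get_calibration(n))
print(sense(),bot.grasp_offset)
E
```

```text
pics
side {'fovy': 49.28646346210124, 'cx': 317.39256219145585, 'cy': 203.08255165447463, 'R': array([[-0.9597981 , -0.28065385, -0.00458508],
       [-0.20066204,  0.69747593, -0.68794046],
       [ 0.19627112, -0.6593639 , -0.72575265]]), 't': array([ 500.21077338,  205.32820084, 1188.60174765])}
top {'fovy': 47.98646268260159, 'cx': 312.7130948468351, 'cy': 206.06345008544235, 'R': array([[-0.00158222, -0.99961569, -0.02767615],
       [-0.99917497,  0.00270346, -0.04052255],
       [ 0.0405818 ,  0.0275892 , -0.99879525]]), 't': array([  18.75749427,  540.87189556, 1311.41510825])}
{'clock': 0.1, 'q': array([-1.42148576e+00,  2.07347338e-01,  1.54278337e+00,  5.74540336e-06,
        1.39346199e+00, -1.50532359e-01]), 'qd': array([ 0.00155613, -0.00120801, -0.00241293, -0.00104245, -0.00053695,
        0.00016251]), 'tau': array([-3.37095262e-04, -3.71864676e+01, -2.82292682e+01,  7.00154481e-02,
        3.11228167e-02, -5.96697441e-05]), 'tool_pos': array([ 169.7048629 , -548.64710231,  204.41291775]), 'ee_rot': array([-3.10437544e+00, -4.68929468e-01, -1.07940868e-05]), 'contact_force': array([-0.4706672 , -0.20225818,  1.07861479]), 'ft_torque': array([-0.01807173,  0.01175126,  0.03007763]), 'grip_force': 0.0, 'gripper_width': 1.0010015346944139} 18.8
```

View pics/side0.png

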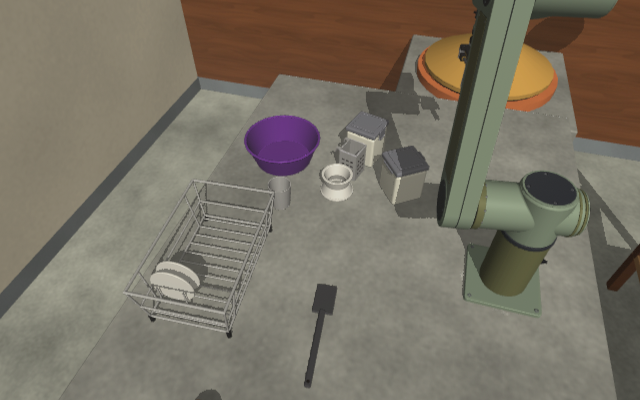

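View pics/top0.png

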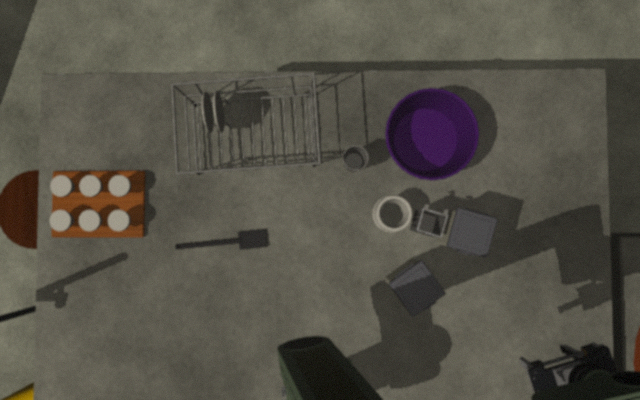

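Side: rack (130-273,180-335), spatula with blade up-image (325,300) and handle end (308,382), drainer (352,157) between stand (337,182) and canister (365,140). Top: drainer (431,221), stand (392,214), canister (472,232), rack front rim about (178,172)-(318,165), spatula (178,246)-(268,238).

```bash
cat > h.py <<'E'
import numpy as np
from workcell import viewer
C={n:viewer.get_calibration(n) for n in("side","top")}
def f(c): return 200/np.tan(np.radians(c["fovy"])/2)
def ray(n,u,v):
    c=C[n]; R=np.array(c["R"]); d=R.T@np.array([(u-c["cx"])/f(c),(v-c["cy"])/f(c),1]); return -R.T@np.array(c["t"]),d/np.linalg.norm(d)
def plane(n,u,v,z):
    o,d=ray(n,u,v); return o+d*(z-o[2])/d[2]
def tri(ps,pt):
    (a,d),(b,e)=ray("side",*ps),ray("top",*pt)
    s=np.linalg.lstsq(np.c_[d,-e],b-a,rcond=None)[0]
    p,q=a+d*s[0],b+e*s[1]; return (p+q)/2,np.linalg.norm(p-q)
def proj(n,X):
    c=C[n]; x=np.array(c["R"])@X+c["t"]; return f(c)*x[:2]/x[2]+[c["cx"],c["cy"]]
E
python3 - <<'E'
import cv2,numpy as np
a=cv2.imread("pics/side0.png");b=cv2.imread("pics/top0.png")
g=lambda im,x,y:cv2.convertScaleAbs(cv2.resize(im[y:y+75,x:x+100],None,fx=4,fy=4,interpolation=cv2.INTER_CUBIC),alpha=1.5)
cv2.imwrite("pics/c1.png",np.vstack([np.hstack([g(a,300,110),g(b,380,180)]),np.hstack([g(a,150,260),g(b,170,130)])]))
E
```

```text
(no output)
```

View pics/c1.png

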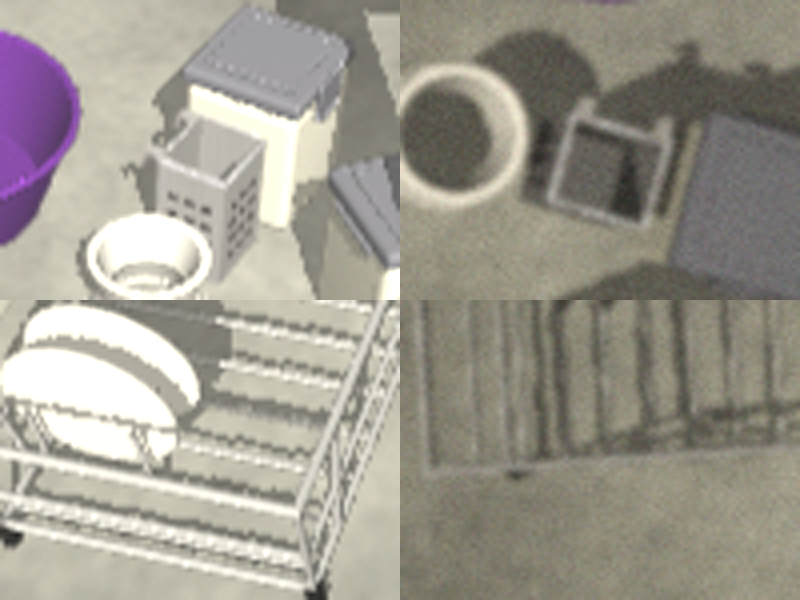

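Enlargements: the drainer's hooks point away from the robot (+x side, hook tips at top-view about (426,206) and (446,211)). Its rim corners in the side view are about (339,149), (346,140), (366,146), (356,155). The rack's front-left rim corner is at side (225,310), top (177,172.5).

Run:
```python
from h import *
S=lambda x,y:(300+x/4-.4,110+y/4-.4); T=lambda x,y:(380+(x-400)/4-.4,180+y/4-.4)
for k,s,t in[("BL",(157,152),(574,120)),("FL",(227,184),(550,205)),("FR",(264,145),(648,226)),("BR",(186,119),(668,138))]:
    print(k,*tri(S(*s),T(*t)),plane("top",*T(*t),110)[:2])
for k,s,t in[("rimL",(225,310),(177,172.3)),("rimR",(273,191),(318,164)),("spEnd",(308,383),(177,246)),("spTip",(326,286),(268.5,238)),("cup",(280,180),(356,153)),("jeb",(337,174),(392,214))]:
    print(k,*tri(s,t))
for p in[(177,172.3),(318,164)]: print(plane("top",*p,150))
# spatula mask top
import cv2
im=viewer.snapshot("top").astype(int)
m=(im.sum(2)<150).astype(np.uint8); m[:, :150]=0;m[:225]=0;m[255:]=0;m[:,300:]=0
n,l,st,c=cv2.connectedComponentsWithStats(m); i=1+st[1:,4].argmax(); print(st[i],c[i]); b=np.argwhere(l==i)[:,::-1].astype(np.float32)
print(cv2.minAreaRect(b))
for x in (180,200,220,235,245,255,265): v=b[b[:,0]==x][:,1]; print(x,v.min(),v.max(),plane("top",x,v.mean(),8))
```

```text
BL [ 528.81927457 -281.70937179  116.39423896] 5.167715452065382 [ 526.51859097 -283.7259798 ]
FL [ 469.77095828 -267.05642422  108.83820243] 1.2944257197398383 [ 469.15739    -266.97081439]
FR [ 454.48175225 -335.50457753   98.19560663] 0.3270604357304907 [ 454.95322983 -332.43876971]
BR [ 518.61477875 -347.69883557  101.93070993] 8.714922336408582 [ 514.20995086 -346.611199  ]
rimL [623.79636007 372.88946127 155.21842759] 3.961609689735721
rimR [ 6.46610217e+02 -1.61409721e-01  1.57941308e+02] 2.410538101802144
spEnd [422.13780168 419.94082303   8.09763973] 3.104908425724265
spTip [449.5906228  150.92092594  -6.58576717] 6.059251910753922
cup [ 677.08270954 -106.3385843    95.86296405] 13.721864496296394
jeb [ 516.07421646 -205.29554708   72.8607582 ] 0.8887042686071908
[626.29342486 375.38959629 150.        ]
[ 6.46517261e+02 -3.92528074e-01  1.50000000e+02]
[176 230  92  19 737] [235.90909091 240.12211669]
((221.45387268066406, 242.1308135986328), (16.744688034057617, 91.4135971069336), 82.87498474121094)
180 244.0 247.0 [425.10732153 411.42848518   8.        ]
200 242.0 245.0 [430.99678769 351.75640873   8.        ]
220 240.0 244.0 [435.3983467  292.20020639   8.        ]
235 238.0 242.0 [441.27346401 247.6331149    8.        ]
245 232.0 247.0 [442.72883093 217.94744197   8.        ]
255 231.0 246.0 [445.65561927 188.30108878   8.        ]
265 230.0 245.0 [448.57932614 158.68594866   8.        ]
```

```bash
cat >> h.py <<'E'
from scipy.spatial.transform import Rotation as Ro
from workcell import sense
def go(x,y,z,yaw):
    "yaw: world angle of tool y; print turn, then shift after the turn (cm)"
    s=sense(); M=Ro.from_rotvec(s["ee_rot"]).as_matrix(); a=np.arctan2(M[1,1],M[0,1])
    t=-((yaw-a+np.pi)%(2*np.pi)-np.pi)
    X=np.array([-np.sin(yaw),np.cos(yaw),0]); Y=np.array([np.cos(yaw),np.sin(yaw),0])
    d=(np.array([x,y,z])-s["tool_pos"])/10
    print("clk %.2f"%s["clock"],"pos",s["tool_pos"].round(1),"yaw %.3f"%a,"tilt %.3f"%np.arccos(-M[2,2]),"w %.3f"%s["gripper_width"],"gf %.1f"%s["grip_force"],"F",s["contact_force"].round(1))
    print("turn %.3f  shift(after turn) %s"%(t,np.round([d@X,d@Y,-d[2]],2)))
E
python3 -m jog '{"targets":[[[0,0,0],-0.174,9.4],[[0,0,0],-0.174,9.4],[[0,0,0],-0.174,9.4],[[0,0,0],-0.174,9.4],[[0,0,0],-0.174,9.4]]}'
python3 -m jog '{"targets":[[[0,0,0],-0.174,9.4]]}'
python3 -c "
from h import *
go(491,-307.5,200,-0.23)"
```

```text
clock: 0.78
tool_pos: [169.7, -549.0, 205.0]
ee_rot: [-2.614, -1.741, -0.001]
contact_force: [0.1, 0.3, -0.2]
gripper_width: 0.999
grip_force: 0.0
clock: 0.9
tool_pos: [169.7, -549.0, 204.9]
ee_rot: [-2.452, -1.962, -0.001]
contact_force: [0.1, 0.6, -0.0]
gripper_width: 1.0
grip_force: 0.0
clk 0.90 pos [ 169.7 -549.   204.9] yaw -0.221 tilt 0.001 w 1.000 gf 0.0 F [ 0.1  0.6 -0. ]
turn 0.009  shift(after turn) [30.84 25.77  0.49]
```

```bash
python3 -m jog '{"targets":[[[3.85,3.22,0],0,9.4],[[3.85,3.22,0],0,9.4],[[3.85,3.22,0],0,9.4],[[3.85,3.22,0],0,9.4],[[3.85,3.22,0],0,9.4]]}' >/dev/null
python3 -m jog '{"targets":[[[3.85,3.22,0],0,9.4],[[3.85,3.22,0],0,9.4],[[3.85,3.22,0.2],0,9.4],[[0,0,0],0,9.4],[[0,0,0],0,9.4]]}'
python3 - <<'E'
from h import *
import cv2
go(491,-307.5,66,-.23)
a=viewer.snapshot("side");b=viewer.snapshot("top")
g=lambda im,x,y:cv2.resize(im[y:y+150,x:x+100,::-1],None,fx=4,fy=4,interpolation=cv2.INTER_CUBIC)
cv2.imwrite("pics/c2.png",np.hstack([g(a,300,60),g(b,380,150)]))
E
```

```text
clock: 2.15
tool_pos: [489.6, -307.2, 203.0]
ee_rot: [-2.458, -1.956, 0.001]
contact_force: [-0.1, 0.4, 0.3]
gripper_width: 1.003
grip_force: 0.0
clk 2.15 pos [ 489.6 -307.2  203. ] yaw -0.227 tilt 0.001 w 1.003 gf 0.0 F [-0.1  0.4  0.3]
turn 0.003  shift(after turn) [ 0.    0.14 13.7 ]
```

View pics/c2.png

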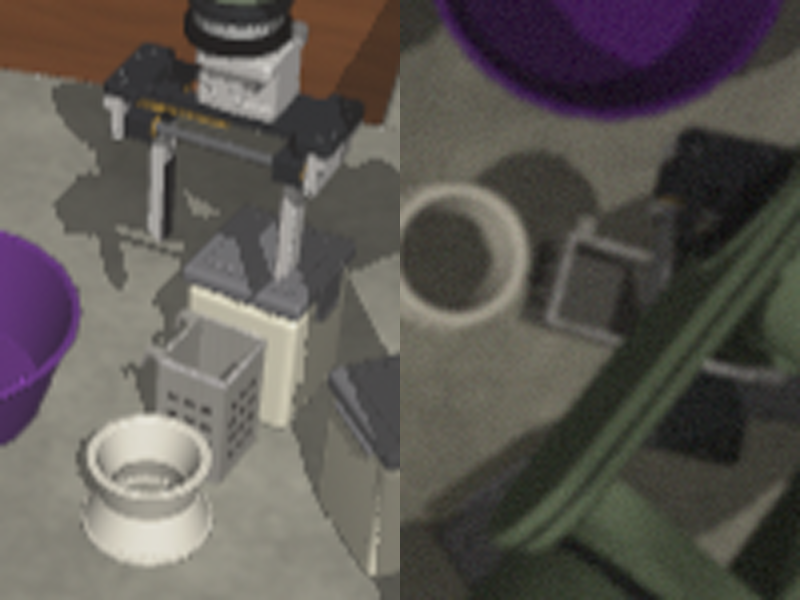

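The fingertips straddle the drainer front-to-back, with the fingers at side crop (160,230) and (290,275). The bystanders look undisturbed.

```bash
python3 -m jog '{"targets":[[[0,0.1,3.5],0,9.4],[[0,0,3.5],0,9.4],[[0,0,2],0,9.4],[[0,0,1],0,9.4],[[0,0,1],0,9.4]]}' | grep -E "pos|force"
python3 -m jog '{"targets":[[[0,0,1],0,9.4],[[0,0,1],0,9.4],[[0,0,0.7],0,9.4],[[0,0,0],0,9.4],[[0,0,0],0,9.4]]}' | grep -E "pos|force"
python3 -m jog '{"targets":[[[0,0,0],0,5],[[0,0,0],0,5],[[0,0,0],0,5],[[0,0,0],0,5],[[0,0,0],0,5]]}' 20
```

```text
tool_pos: [491.0, -308.5, 93.7]
contact_force: [-0.4, -0.3, 1.0]
grip_force: 0.0
tool_pos: [491.4, -307.6, 66.7]
contact_force: [-0.6, -0.6, 0.2]
grip_force: 0.0
clock: 4.12
tool_pos: [491.4, -307.6, 66.6]
ee_rot: [2.458, 1.955, 0.001]
contact_force: [2.0, 0.0, -0.1]
gripper_width: 0.666
grip_force: 19.7
```

```bash
python3 -m jog '{"targets":[[[0,0,-0.5],0,5],[[0,0,-1.5],0,5],[[0,0,-2.5],0,5],[[0,0,-2.5],0,5],[[0,0,-2.5],0,5]]}' | grep -E "pos|force|width"
python3 -m jog '{"targets":[[[0,0,-2],0,5],[[0,0,-1],0,5],[[0,0,0],-0.14,5],[[0,0,0],-0.14,5],[[0,0,0],0,5]]}' | grep -E "pos|force|width"
python3 -c "
from h import *
go(470,-20,192,.054)"
```

```text
tool_pos: [490.9, -307.4, 163.0]
contact_force: [-0.2, -0.3, -2.1]
gripper_width: 0.666
grip_force: 19.7
tool_pos: [490.7, -307.2, 191.1]
contact_force: [0.1, 0.6, -2.8]
gripper_width: 0.662
grip_force: 19.7
clk 5.38 pos [ 490.7 -307.2  191.1] yaw 0.051 tilt 0.001 w 0.662 gf 19.7 F [ 0.1  0.6 -2.8]
turn -0.003  shift(after turn) [28.79 -0.52 -0.09]
```

```bash
python3 -m jog '{"targets":[[[2,0,0],0,5],[[3.7,-0.1,0],0,5],[[4.3,-0.1,0],0,5],[[4.3,-0.1,0],0,5],[[4.3,-0.1,0],0,5]]}' >/dev/null
python3 -m jog '{"targets":[[[4.3,-0.1,0],0,5],[[3.7,0,0],0,5],[[2.2,0,1],0,5],[[0,0,2.5],0,5],[[0,0,3.5],0,5]]}' >/dev/null
python3 -m jog '{"targets":[[[0,0,2.5],0,5],[[0,0,1.5],0,5],[[0,0,0.8],0,5],[[0,0,0],0,5],[[0,0,0],0,5]]}'
```

```text
clock: 7.25
tool_pos: [471.8, -20.3, 74.4]
ee_rot: [2.161, 2.278, 0.002]
contact_force: [0.4, 0.7, -2.7]
gripper_width: 0.666
grip_force: 19.7
```

```bash
python3 -m jog '{"targets":[[[0,0,0.4],0,5],[[0,0,0.3],0,5],[[0,0,0.1],0,5],[[0,0,0],0,5]]}' | grep -E "pos|force"
```

```text
tool_pos: [471.3, -20.2, 66.4]
contact_force: [-1.5, 0.5, 5.4]
grip_force: 19.8
```

```bash
python3 -m jog '{"targets":[[[0,0,-0.1],0,5],[[0,0,0],0,9.4],[[0,0,0],0,9.4],[[0,0,0],0,9.4],[[0,0,0],0,9.4]]}' | grep -E "pos|force|width"
python3 -m jog '{"targets":[[[0,0,-2],0,9.4],[[0,0,-3],0,9.4],[[0,0,-4],0,9.4],[[0,0,-4],0,9.4],[[0,0,-3],0,9.4]]}' | grep -E "pos|force"
python3 -m jog '{"targets":[[[-6.25,0,0],0,9.4],[[-6.25,0,0],0,9.4],[[0,0,0],0,9.4]]}' | grep -E "pos|force"
python3 - <<'E'
from h import *
import cv2
a=viewer.snapshot("side");b=viewer.snapshot("top")
cv2.imwrite("pics/s3.png",a[:,:,::-1]);cv2.imwrite("pics/t3.png",b[:,:,::-1])
g=lambda im,x,y:cv2.convertScaleAbs(cv2.resize(im[y:y+100,x:x+80,::-1],None,fx=5,fy=5,interpolation=cv2.INTER_CUBIC),alpha=1.4)
print(proj("side",[471,-20,60]),proj("top",[471,-20,60]))
p=proj("side",[471,-20,60]).astype(int)-[40,50];q=proj("top",[471,-20,60]).astype(int)-[40,50];print(p,q)
cv2.imwrite("pics/c3.png",np.hstack([g(a,*p),g(b,*q)]))
E
```

```text
tool_pos: [470.9, -20.2, 66.4]
contact_force: [-0.8, -0.2, -0.4]
gripper_width: 1.0
grip_force: 0.0
tool_pos: [471.3, -20.2, 228.4]
contact_force: [-0.5, -0.9, -0.4]
grip_force: 0.0
tool_pos: [477.4, -148.7, 226.5]
contact_force: [-0.9, 0.3, -0.2]
grip_force: 0.0
[336.03612209 222.46043496] [325.57179714 230.0426225 ]
[296 172] [285 180]
```

View pics/c3.png

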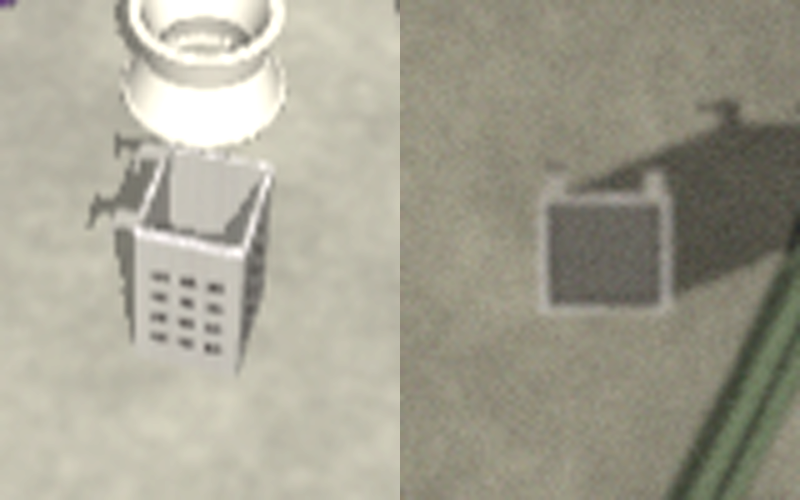

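The drainer stands upright in the clear, hooks toward the rack. Its top-view rim corners in the crop are (545,309), (671,304), (667,196) and (545,200).

Run:
```python
from h import *
import cv2
b=cv2.imread("pics/t3.png").astype(int)[230-50:280,285:365]
T=lambda x,y:(285+(x-400)/5-.4,180+y/5-.4)
P=np.array([plane("top",*T(*c),110)[:2] for c in[(545,309),(671,304),(667,196),(545,200)]]);print(P.round(1),P.mean(0),sense()["clock"])
# rim wire: sub-pixel bright ridge in top view, per column
im=cv2.GaussianBlur(cv2.imread("pics/t3.png",0).astype(np.float32),(0,0),1)
pts=[]
for u in range(195,310,3):
    v0=172.3+(u-177)*(164-172.3)/141
    r=range(int(v0)-5,int(v0)+6); col=im[r.start:r.stop,u]; k=int(col.argmax()); pts.append((u,r.start+k))
p=np.array(pts,float); 
W=np.array([plane("top",u,v,150)[:2] for u,v in p]); c=np.polyfit(W[:,1],W[:,0],1)
res=W[:,0]-np.polyval(c,W[:,1]); ok=abs(res)<4; c=np.polyfit(W[ok,1],W[ok,0],1); print(c,ok.sum(),len(ok),res.round(1))
for y in(-0.,100,187.5,375): print(y,np.polyval(c,y))
```

```text
[[440.9  12.6]
 [443.6 -55.7]
 [502.1 -53.8]
 [500.   12.5]] [471.64487392 -21.09388677] 9.475
[-1.98236151e-02  6.33335624e+02] 14 39 [ 5.3 18.3 20.5  1.4  1.1  3.3 -7.7 -5.4  2.2  1.8 -3.9 -7.  -7.4 -2.4
 -5.5 -5.8 -6.2 -6.6  3.7  3.3 -5.1 -5.5 -5.9 -3.6 -6.6 -4.4 -4.7 -5.1
 -2.8 -3.2 -3.6 -4.   6.3  5.9  8.1  7.8  7.4  7.   9.3]
-0.0 633.3356239183072
100 631.3532624126872
187.5 629.6186960952697
375 625.9017682722321
```

Run:
```python
import cv2,numpy as np
a=cv2.imread("pics/side0.png");b=cv2.imread("pics/top0.png")
z=lambda im,f:cv2.convertScaleAbs(cv2.resize(im,None,fx=f,fy=f,interpolation=cv2.INTER_CUBIC),alpha=1.7,beta=-20)
A=z(b[145:185,165:325],5); B=z(a[180:340,195:285],2.5)
o=np.zeros((600,800,3),np.uint8); o[:200]=A; o[200:600,:225]=B
C=z(a[180:230,235:285],8)[:400];o[200:600,230:630]=C
cv2.imwrite("pics/c4.png",o)
```

```text
(no output)
```

View pics/c4.png

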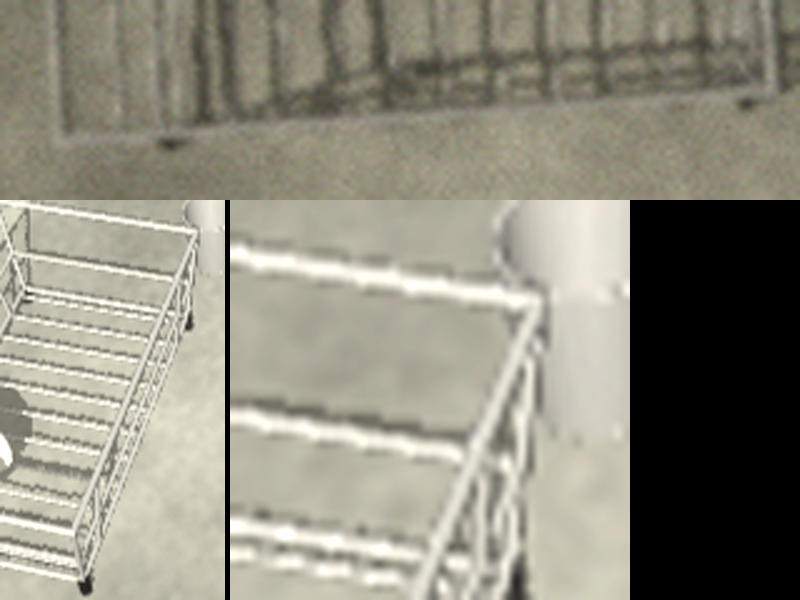

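The rim wire is clear. In the top view it runs from crop (62,135) to (775,92). In the side view its corners are at crop (75,525) and (538,305).

Run:
```python
from h import *
L=(224.8,309.6),(177,171.6); R=(273.2,192.8),(319.4,163)
for s,t in(L,R): print(*tri(s,t),plane("top",*t,150),plane("side",*s,150))
print(plane("top",244.6,167.4,150))
a,b=plane("top",*L[1],150),plane("top",*R[1],150); print(np.linalg.norm(a-b),np.arctan2(-(a-b)[0],(a-b)[1]),(a+b)/2)
go(471,-20.6,230,np.pi/2+.054); go(471,-20.6,230,-np.pi/2+.054)
```

```text
[625.02209454 372.49779176 155.76591388] 5.1649477202755 [628.16616279 375.40976229 150.        ] [624.68100491 369.18676248 150.        ]
[649.67044974  -4.04567339 146.4333642 ] 0.05941993376722934 [649.15328865  -4.098983   150.        ] [648.19982199  -0.78436644 150.        ]
[638.48442252 194.48776171 150.        ]
380.0886044058555 0.05524450011520317 [638.65972572 185.65538964 150.        ]
clk 9.47 pos [ 477.2 -145.2  226.1] yaw 0.051 tilt 0.001 w 0.999 gf 0.0 F [ 1.2  0.1 -0.4]
turn -1.574  shift(after turn) [-0.06 12.47 -0.39]
clk 9.47 pos [ 477.2 -145.2  226.1] yaw 0.051 tilt 0.001 w 0.999 gf 0.0 F [ 1.2  0.1 -0.4]
turn 1.568  shift(after turn) [  0.06 -12.47  -0.39]
```

```bash
python3 -m jog '{"targets":[[[0,0,0],-0.175,9.4],[[0,0,0],-0.175,9.4],[[0,0,0],-0.175,9.4],[[0,0,0],-0.175,9.4],[[0,0,0],-0.175,9.4]]}' >/dev/null
python3 -m jog '{"targets":[[[0,0,0],-0.175,9.4],[[0,0,0],-0.175,9.4],[[0,0,0],-0.175,9.4],[[0,0,0],-0.175,9.4],[[0,0,0],0,9.4]]}' >/dev/null
python3 -m jog '{"targets":[[[0,6.2,0],0,9.4],[[0,6.2,0],0,9.4],[[0,0,0],0,9.4],[[0,0,0],0,9.4]]}' >/dev/null
python3 -c "
from h import *
go(471,-20.6,51,np.pi/2+.054)"
```

```text
clk 11.22 pos [470.3 -20.7 226.5] yaw 1.628 tilt 0.001 w 1.002 gf 0.0 F [-0.2 -1.2  0.2]
turn 0.003  shift(after turn) [-0.07  0.   17.55]
```

```bash
python3 -m jog '{"targets":[[[-0.05,0,3],0,9.4],[[0,0,4],0,9.4],[[0,0,3],0,9.4],[[0,0,1.5],0,9.4],[[0,0,1.5],0,9.4]]}' | grep -E "pos|force"
python3 -m jog '{"targets":[[[0,0,2],0,9.4],[[0,0,1.5],0,9.4],[[0,0,1],0,9.4],[[0,0,0],0,9.4]]}' | grep -E "pos|force"
python3 -m jog '{"targets":[[[0,0,0],0,5],[[0,0,0],0,5],[[0,0,0],0,5],[[0,0,0],0,5],[[0,0,0],0,5]]}' 15
python3 -c "
from h import *
go(471,-20.6,51,np.pi/2+.054)"
```

```text
tool_pos: [471.6, -22.1, 96.3]
contact_force: [0.2, 0.3, 1.1]
grip_force: 0.0
tool_pos: [470.5, -21.1, 50.9]
contact_force: [0.2, 0.1, 0.4]
grip_force: 0.0
clock: 12.98
tool_pos: [471.3, -21.0, 52.0]
ee_rot: [-0.09, 3.139, 0.0]
contact_force: [-1.2, 1.1, 4.0]
gripper_width: 0.729
grip_force: 14.8
clk 12.97 pos [471.3 -21.   52. ] yaw 1.628 tilt 0.001 w 0.729 gf 14.8 F [-1.2  1.1  4. ]
turn 0.003  shift(after turn) [0.03 0.04 0.1 ]
```

```bash
python3 -m jog '{"targets":[[[0,0,-0.7],0,5],[[0,0,-2],0,5],[[0,0,-2.5],0,5],[[0,0,-1.5],0,5],[[0,0,-0.7],0,5]]}' | grep -E "pos|force"
python3 -m jog '{"targets":[[[-1.2,1.7,0],0,5],[[-2.5,3,0],0,5],[[-2.5,3.3,0],0,5],[[-2.5,3,0],0,5],[[-1.5,2,0],0,5]]}' | grep -E "pos|force"
python3 -m jog '{"targets":[[[-1,1.2,0],0,5],[[0,0,0],0,5],[[0,0,0],0,5]]}'
python3 - <<'E'
from h import *
go(600,128,121,np.pi/2+.055)
import cv2
a=viewer.snapshot("side");b=viewer.snapshot("top")
p=proj("side",[610,130,120]).astype(int)-[50,50];q=proj("top",[610,130,120]).astype(int)-[30,50]
g=lambda im,x,y,w:cv2.convertScaleAbs(cv2.resize(im[y:y+100,x:x+w,::-1],None,fx=5,fy=5,interpolation=cv2.INTER_CUBIC),alpha=1.4)
cv2.imwrite("pics/c5.png",np.hstack([g(a,*p,100),g(b,*q,60)])); print(p,q)
E
```

```text
tool_pos: [471.0, -21.3, 126.0]
contact_force: [-0.3, -0.3, -3.2]
grip_force: 14.8
tool_pos: [565.3, 115.9, 124.3]
contact_force: [0.2, -0.4, -2.5]
grip_force: 14.8
clock: 14.6
tool_pos: [573.8, 126.3, 125.0]
ee_rot: [0.089, -3.139, 0.001]
contact_force: [-0.4, -0.4, -2.4]
gripper_width: 0.73
grip_force: 14.8
clk 14.60 pos [573.8 126.3 125. ] yaw 1.627 tilt 0.002 w 0.730 gf 14.8 F [-0.4 -0.4 -2.4]
turn 0.002  shift(after turn) [-2.63  0.03  0.4 ]
[220 188] [240 129]
```

View pics/c5.png

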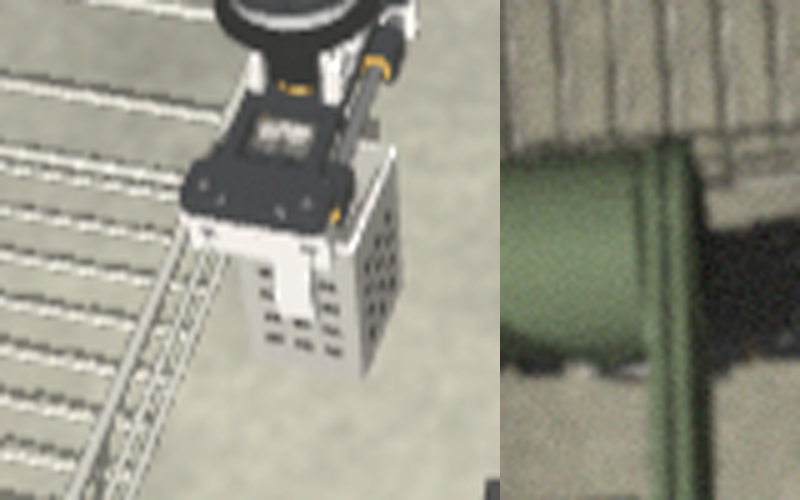

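The drainer is held upright and level just in front of the rim. The arm hides it in the top view, so I find the wire by gentle contact of the back wall.

```bash
python3 -m jog '{"targets":[[[-1,0,0],0,5],[[-1,0,0],0,5],[[-0.7,0,0],0,5],[[0,0,0],0,5],[[0,0,0],0,5]]}' | grep -E "pos|force"
python3 -m jog '{"targets":[[[-0.2,0,0],0,5],[[0,0,0],0,5]]}' | grep -E "pos|tact"
python3 -m jog '{"targets":[[[-0.2,0,0],0,5],[[0,0,0],0,5]]}' | grep -E "pos|tact"
python3 -m jog '{"targets":[[[-0.2,0,0],0,5],[[0,0,0],0,5]]}' | grep -E "pos|tact"
```

```text
tool_pos: [601.3, 128.6, 125.2]
contact_force: [0.1, 0.5, -3.6]
grip_force: 14.8
tool_pos: [603.5, 128.7, 125.5]
contact_force: [0.9, -0.3, -3.0]
tool_pos: [605.0, 128.8, 125.3]
contact_force: [-1.3, -0.1, -2.4]
tool_pos: [605.7, 128.7, 125.0]
contact_force: [-5.6, -0.9, -0.7]
```

```bash
python3 -m jog '{"targets":[[[0.35,0,0],0,5],[[0,0,0],0,5],[[0,0,0],0,5]]}' | grep -E "pos|tact"
python3 -m jog '{"targets":[[[0,0,0.5],0,5],[[0,0,0.5],0,5],[[0,0,0],0,5]]}' | grep -E "pos|tact"
python3 -m jog '{"targets":[[[0,0,0.4],0,5],[[0,0,0.4],0,5],[[0,0,0],0,5]]}' | grep -E "pos|tact"
python3 -m jog '{"targets":[[[0,0,0.4],0,5],[[0,0,0],0,5]]}' | grep -E "pos|tact"
python3 -m jog '{"targets":[[[0,0,0.2],0,5],[[0,0,0],0,5]]}' | grep -E "pos|tact"
```

```text
tool_pos: [604.5, 128.7, 125.7]
contact_force: [0.4, -0.2, -3.1]
tool_pos: [603.3, 128.7, 114.4]
contact_force: [0.5, 0.3, -3.2]
tool_pos: [603.6, 128.7, 106.8]
contact_force: [-0.1, 0.3, -2.7]
tool_pos: [603.7, 128.7, 103.0]
contact_force: [0.1, 0.2, -3.5]
tool_pos: [603.9, 128.7, 101.3]
contact_force: [-0.5, -0.1, -3.1]
```

```bash
for i in 1; do python3 -m jog '{"targets":[[[0,0,0.2],0,5],[[0,0,0],0,5],[[0,0,0],0,5]]}' | grep -E "pos|tact"; done
python3 -m jog '{"targets":[[[0,0,0.1],0,5],[[0,0,0],0,5],[[0,0,0],0,5]]}' | grep -E "pos|tact"
python3 -m jog '{"targets":[[[0,0,0.1],0,5],[[0,0,0],0,5],[[0,0,0],0,5]]}' | grep -E "pos|tact"
```

```text
tool_pos: [604.0, 128.7, 99.4]
contact_force: [0.6, 0.4, -2.2]
tool_pos: [604.0, 128.7, 98.5]
contact_force: [0.7, 0.1, -3.2]
tool_pos: [604.2, 128.7, 97.6]
contact_force: [-0.8, -1.0, -1.9]
```

```bash
python3 -m jog '{"targets":[[[0,0,0.1],0,5],[[0,0,0],0,5],[[0,0,0],0,5]]}' | grep -E "pos|tact"
python3 -m jog '{"targets":[[[0,0,0.1],0,5],[[0,0,0],0,5],[[0,0,0],0,5]]}' | grep -E "pos|tact"
```

```text
tool_pos: [604.4, 128.7, 97.2]
contact_force: [-2.4, -1.4, 3.1]
tool_pos: [605.2, 128.5, 96.4]
contact_force: [-0.4, -1.5, 5.7]
```

```bash
python3 -m jog '{"targets":[[[0,0,0],0,5],[[0,0,0],0,5],[[0,0,0],0,5]]}' 6 | grep -E "pos|force"
python3 -m jog '{"targets":[[[-0.1,0,0.09],0,5],[[-0.1,0,0.09],0,5],[[0,0,0],0,5],[[0,0,0],0,5]]}' | grep -E "pos|force"
python3 -m jog '{"targets":[[[-0.1,0,0.08],0,5],[[-0.1,0,0.08],0,5],[[0,0,0],0,5],[[0,0,0],0,5]]}' | grep -E "pos|force"
python3 -m jog '{"targets":[[[-0.1,0,0.08],0,5],[[-0.1,0,0.08],0,5],[[0,0,0],0,5],[[0,0,0],0,5]]}' | grep -E "pos|force"
```

```text
tool_pos: [604.3, 128.8, 95.3]
contact_force: [1.7, -0.4, 2.4]
grip_force: 6.0
tool_pos: [605.2, 128.9, 92.9]
contact_force: [0.1, -1.1, -1.4]
grip_force: 6.0
tool_pos: [607.7, 129.2, 91.6]
contact_force: [0.2, -0.1, -3.2]
grip_force: 6.0
tool_pos: [609.3, 129.2, 90.8]
contact_force: [-4.7, 0.3, 4.7]
grip_force: 6.0
```

```bash
python3 -m jog '{"targets":[[[-0.1,0,0.05],0,5],[[0,0,0],0,5],[[0,0,0],0,5]]}' | grep -E "pos|force"
python3 -m jog '{"targets":[[[-0.1,0,0.05],0,5],[[0,0,0],0,5],[[0,0,0],0,5]]}' | grep -E "pos|force"
python3 - <<'E'
from h import *
import cv2
a=viewer.snapshot("side")
g=lambda im,x,y,w:cv2.convertScaleAbs(cv2.resize(im[y:y+85,x:x+w,::-1],None,fx=7,fy=7,interpolation=cv2.INTER_CUBIC),alpha=1.4)
cv2.imwrite("pics/c6.png",g(a,215,205,110))
E
```

```text
tool_pos: [610.1, 129.2, 90.5]
contact_force: [-5.2, 0.2, 4.0]
grip_force: 6.0
tool_pos: [611.2, 129.3, 90.1]
contact_force: [-5.7, -0.2, 4.4]
grip_force: 6.0
```

View pics/c6.png

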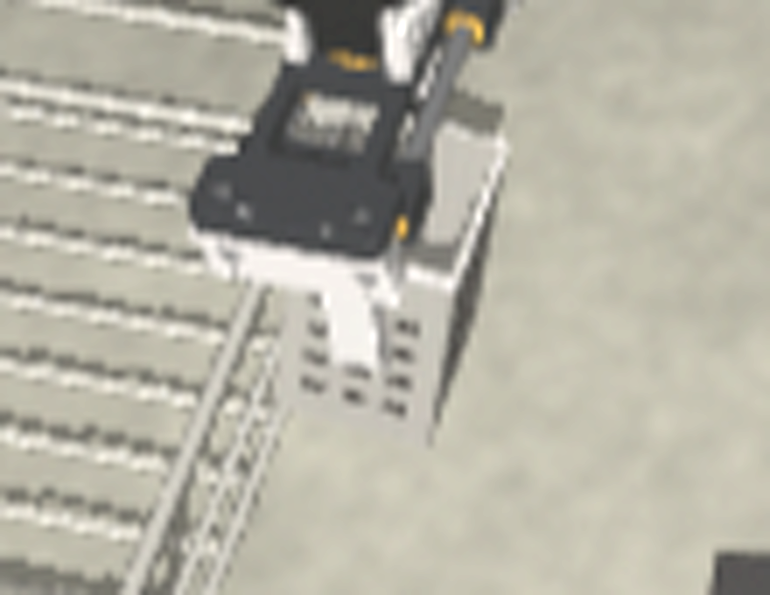

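Run:
```python
from h import *
w=np.array([640.3,131,153.5]); yw=.055
ax=np.array([np.cos(yw),np.sin(yw),0]); ay=np.array([-np.sin(yw),np.cos(yw),0]); az=np.array([0,0,1.])
for th in(0,.1,.15,.2,.25):
    o=[]
    for X,Y,Z in[(-31,34,110),(-31,34,0),(-31,-34,110)]:
        dx,dz=X-37,Z-108; dx,dz=dx*np.cos(th)-dz*np.sin(th),dz*np.cos(th)+dx*np.sin(th)
        o.append((proj("side",w+dx*ax+Y*ay+dz*az)-[214.6,204.6])*7)
    print(th,np.round(o).tolist())
```

```text
0 [[456.0, 261.0], [476.0, 441.0], [509.0, 120.0]]
0.1 [[457.0, 273.0], [449.0, 445.0], [509.0, 132.0]]
0.15 [[457.0, 279.0], [435.0, 447.0], [509.0, 138.0]]
0.2 [[456.0, 284.0], [420.0, 447.0], [508.0, 143.0]]
0.25 [[455.0, 290.0], [406.0, 448.0], [507.0, 149.0]]
```

The view shows the foot swung in, with the front-left edge running from crop (455,278) to (430,440). That is a tilt of about 0.16-0.2 rad, as expected. One more small push, then release.

```bash
python3 -m jog '{"targets":[[[-0.15,0,0.1],0,5],[[-0.1,0,0.05],0,5],[[0,0,0],0,5],[[0,0,0],0,5]]}' | grep -E "pos|force"
python3 -m jog '{"targets":[[[0,0,0],0,6.9],[[0,0,0],0,7.1],[[0,0,0],0,9.4],[[0,0,0],0,9.4],[[0,0,0],0,9.4]]}' | grep -E "pos|force|width"
python3 -m jog '{"targets":[[[0,0,-1],0,9.4],[[0,0,-3],0,9.4],[[0,0,-4],0,9.4],[[0,0,-4],0,9.4],[[0,0,0],0,9.4]]}'
python3 - <<'E'
from h import *
import cv2
a=viewer.snapshot("side")
g=lambda im,x,y,w:cv2.convertScaleAbs(cv2.resize(im[y:y+85,x:x+w,::-1],None,fx=7,fy=7,interpolation=cv2.INTER_CUBIC),alpha=1.4)
cv2.imwrite("pics/c7.png",g(a,215,205,110))
E
```

```text
tool_pos: [614.0, 129.4, 88.8]
contact_force: [-5.4, -0.6, 4.9]
grip_force: 6.0
tool_pos: [614.5, 129.3, 87.9]
contact_force: [0.4, -0.9, -0.1]
gripper_width: 0.996
grip_force: 0.0
clock: 24.0
tool_pos: [617.7, 129.6, 213.7]
ee_rot: [-0.09, 3.13, 0.001]
contact_force: [-0.1, -0.5, 0.1]
gripper_width: 0.999
grip_force: 0.0
```

View pics/c7.png

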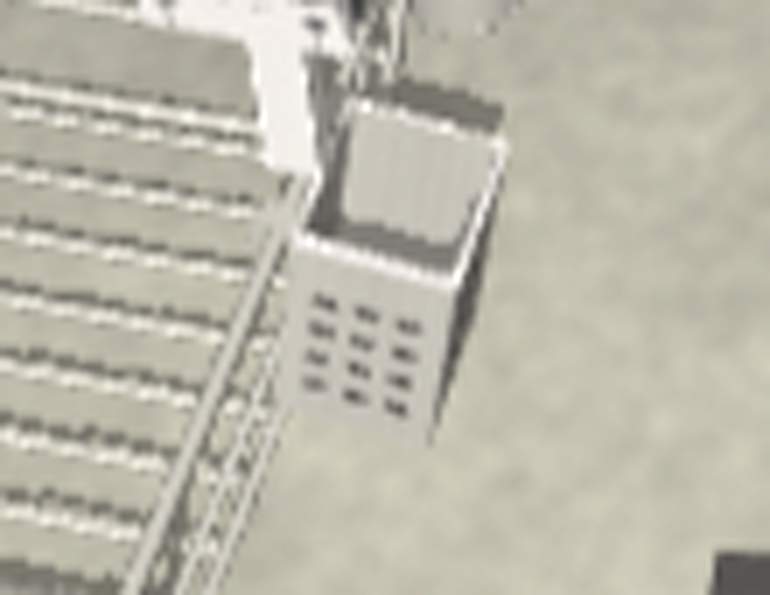

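The drainer hangs still, hooks over the wire and tilted in: top front-left corner at crop (456,278), bottom (430,440). Next is the spatula.

```bash
python3 -m jog '{"targets":[[[5,0,0],0,9.4],[[5,0,0],0,9.4],[[0,0,0],0.17,9.4],[[0,0,0],0.17,9.4],[[0,0,0],0.17,9.4]]}' >/dev/null
python3 -m jog '{"targets":[[[0,0,0],0.17,9.4],[[0,0,0],0.17,9.4],[[0,0,0],0.17,9.4],[[0,0,0],0.17,9.4],[[0,0,0],0.17,9.4]]}' >/dev/null
python3 -m jog '{"targets":[[[0,0,0],0.17,9.4],[[0,0,0],0,9.4]]}' | grep clock
python3 - <<'E'
from h import *
import cv2
print(plane("side",326,286,8),plane("side",308,383,8),tri((326,285),(268.5,237)))
im=cv2.imread("pics/side0.png").astype(int); m=(im.sum(2)<200).astype(np.uint8); k=np.zeros_like(m); k[275:395,295:345]=m[275:395,295:345]
r=np.argwhere(k)[:,::-1]; t=r[r[:,1]<308]; e=r[r[:,1]>378]; print("top blade px",t.min(0),t.max(0),"end",e.mean(0),r[:,1].max())
for v in(287,292,298,304): q=r[r[:,1]==v][:,0]; print(v,q.min(),q.max(),plane("side",q.mean(),v,8))
im=cv2.imread("pics/top0.png").astype(int); print(im[238,255:280].sum(1))
go(446.3,183.8,60,.093)
E
```

```text
clock: 25.55
[450.15609669 160.73525278   8.        ] [420.64192071 419.53493054   8.        ] (array([451.29168634, 150.17646198,  -3.45368632]), np.float64(3.2403527910474543))
top blade px [312 284] [335 307] end [307.41304348 381.91304348] 386
287 317 335 [449.32268969 163.7360911    8.        ]
292 316 335 [446.47072006 178.94355684   8.        ]
298 314 334 [445.37659318 197.48516891   8.        ]
304 313 333 [443.06344835 215.27109136   8.        ]
[120 120 138 139 135 128 131 134 129 129 118 126 145 188 268 288 283 297
 292 291 305 283 283 284 277]
clk 25.55 pos [513.4 123.5 206.1] yaw 0.100 tilt 0.003 w 1.002 gf 0.0 F [ 0.5  0.3 -1.1]
turn 0.007  shift(after turn) [ 6.63 -6.12 14.61]
```

```bash
python3 -m jog '{"targets":[[[3.3,-3.05,0],0,9.4],[[3.3,-3.05,2],0,9.4],[[0,0,4],0,9.4],[[0,0,4.6],0,9.4],[[0,0,4],0,9.4]]}' >/dev/null
python3 -m jog '{"targets":[[[0,0,0],0,9.4],[[0,0,0],0,9.4],[[0,0,0],0,9.4]]}' >/dev/null
python3 -c "
from h import *
go(446.3,183.8,3,.093)"
```

```text
clk 26.55 pos [449.4 183.7  64. ] yaw 0.099 tilt 0.004 w 1.002 gf 0.0 F [ 0.5  0.4 -0.7]
turn 0.006  shift(after turn) [ 0.04 -0.31  6.1 ]
```

```bash
python3 -m jog '{"targets":[[[0,-0.3,2],0,9.4],[[0,0,2],0,9.4],[[0,0,1],0,9.4],[[0,0,0.8],0,9.4],[[0,0,0],0,9.4]]}' | grep -E "pos|force"
python3 -m jog '{"targets":[[[0,0,0],0,9.4],[[0,0,0.2],0,9.4],[[0,0,0],0,9.4]]}' | grep -E "pos|force"
```

```text
tool_pos: [444.7, 183.1, 4.0]
contact_force: [0.7, -0.3, -0.1]
grip_force: 0.0
tool_pos: [444.6, 183.1, 2.1]
contact_force: [0.1, -1.0, -0.3]
grip_force: 0.0
```

```bash
python3 -m jog '{"targets":[[[0,0,0],0,4],[[0,0,0],0,4],[[0,0,0],0,4],[[0,0,0],0,4],[[0,0,0],0,4]]}' 6
python3 -m jog '{"targets":[[[0,0,0],0,4],[[0,0,0],0,4]]}' 6 | grep -E "force|width"
```

```text
clock: 28.18
tool_pos: [444.6, 183.0, 2.0]
ee_rot: [2.11, 2.327, 0.0]
contact_force: [0.1, -0.2, 0.3]
gripper_width: 0.577
grip_force: 6.0
contact_force: [0.0, -0.6, -0.5]
gripper_width: 0.572
grip_force: 6.0
```

```bash
python3 -m jog '{"targets":[[[0.1,0,-1.5],0,4],[[0.3,0,-3],0,4],[[0.6,0,-3],0,4],[[1,0,-3],0,4],[[1.4,0,-2.8],0,4]]}' | grep -E "pos|force|width"
python3 -m jog '{"targets":[[[1.8,0,-2.6],0,4],[[2,0,-2.4],0,4],[[2.3,0,-2.2],0,4],[[2.5,0,-2],0,4],[[2.5,0,-1.8],0,4]]}' | grep -E "pos|force|width"
python3 -m jog '{"targets":[[[2.5,0,-1.5],0,4],[[2.5,0,-1],0,4],[[2,0,-1],0,4],[[1,0,-1],0,4],[[0,0,-1],0,4]]}' | grep -E "pos|force|width"
python3 - <<'E'
from h import *
import cv2
a=viewer.snapshot("side");b=viewer.snapshot("top")
cv2.imwrite("pics/c8.png",np.hstack([a[60:400,180:480,::-1],b[60:400,100:400,::-1]]))
E
```

```text
tool_pos: [441.1, 217.1, 137.0]
contact_force: [0.1, 0.5, -0.8]
gripper_width: 0.578
grip_force: 6.0
tool_pos: [429.9, 328.0, 246.6]
contact_force: [0.4, 0.7, -1.1]
gripper_width: 0.57
grip_force: 6.0
tool_pos: [422.1, 407.0, 300.6]
contact_force: [0.6, -0.4, -1.9]
gripper_width: 0.575
grip_force: 6.0
```

View pics/c8.png

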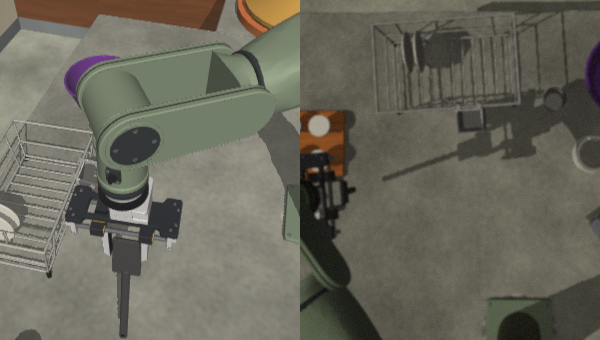

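The spatula hangs blade-up from the fingers, with its end at side pixel about (304,395). The drainer still hangs on the rim at top pixel about (270,178). That was the tenth picture, so from here I check with numbers.

Run:
```python
from h import *
p=sense()["tool_pos"]; print(p)
for ang in(-.3,-.2,-.1,0,.1,.2,.3):
    e=p+[0,0,5]+240*np.array([-.093*np.sin(ang),.995*np.sin(ang),-np.cos(ang)]); print(ang,proj("side",e).round(),e.round())
import cv2
a=viewer.snapshot("side").astype(int); m=a.sum(2)<170; 
for v in range(345,400,6): q=np.flatnonzero(m[v,270:345])+270; print(v,q.min() if len(q) else None,q.max() if len(q) else None,len(q))
go(600,128,300,np.pi/2+.055)
```

```text
[423.12700713 406.84632356 301.8163844 ]
-0.3 [314. 335.] [430. 336.  78.]
-0.2 [312. 345.] [428. 359.  72.]
-0.1 [310. 356.] [425. 383.  68.]
0 [308. 367.] [423. 407.  67.]
0.1 [306. 377.] [421. 431.  68.]
0.2 [303. 388.] [419. 454.  72.]
0.3 [301. 398.] [417. 477.  78.]
345 None None 0
351 None None 0
357 None None 0
363 None None 0
369 None None 0
375 None None 0
381 None None 0
387 None None 0
393 None None 0
399 None None 0
clk 30.45 pos [422.9 406.5 300.9] yaw 0.097 tilt 0.001 w 0.572 gf 6.0 F [ 0.5 -0.4 -1.3]
turn -1.528  shift(after turn) [-16.15 -28.78   0.09]
```

```bash
cat >> h.py <<'E'
import cv2
def sp(n,box,bgfile):
    "end of spatula via difference to a background picture"
    a=viewer.snapshot(n).astype(int)[:,:,::-1]; b=cv2.imread(bgfile).astype(int)
    x,y,w,h=box; m=((b-a)[y:y+h,x:x+w].sum(2)>90).astype(np.uint8)
    k,l,st,c=cv2.connectedComponentsWithStats(m); i=1+st[1:,4].argmax(); r=np.argwhere(l==i)[:,::-1]+[x,y]; return r
E
python3 - <<'E'
from h import *
a=cv2.imread("pics/c8.png").astype(int)[:,:300]; 
for v in(270,290,310,325,330,335,338): print(v,a[v,110:140].sum(1).tolist())
r=sp("side",(270,300,80,100),"pics/s3.png"); print(len(r),[(v,r[r[:,1]==v][:,0].mean()) for v in range(310,400,8) if (r[:,1]==v).any()],r[:,1].max())
E
```

```text
270 [412, 400, 248, 208, 205, 205, 206, 203, 205, 206, 204, 203, 200, 203, 209, 206, 205, 205, 205, 205, 205, 205, 206, 207, 206, 206, 206, 207, 206, 198]
290 [393, 402, 411, 415, 415, 410, 403, 260, 260, 260, 250, 168, 197, 203, 205, 206, 206, 199, 201, 291, 418, 417, 415, 416, 417, 418, 415, 417, 414, 411]
310 [375, 381, 388, 395, 399, 402, 400, 384, 251, 247, 175, 190, 204, 205, 206, 206, 200, 198, 277, 401, 405, 407, 409, 409, 405, 402, 399, 401, 402, 404]
325 [369, 376, 381, 379, 376, 374, 372, 370, 366, 290, 192, 204, 203, 205, 206, 205, 194, 233, 383, 381, 381, 379, 383, 385, 386, 389, 392, 387, 385, 386]
330 [369, 372, 375, 378, 381, 383, 379, 375, 367, 291, 185, 205, 204, 205, 206, 201, 196, 266, 386, 381, 380, 386, 390, 392, 392, 390, 390, 395, 400, 403]
335 [366, 364, 366, 362, 363, 369, 372, 372, 362, 245, 181, 120, 101, 103, 145, 198, 191, 300, 364, 369, 375, 373, 372, 372, 375, 377, 384, 392, 395, 397]
338 [372, 370, 363, 358, 356, 357, 362, 364, 369, 368, 330, 317, 306, 312, 303, 303, 345, 369, 369, 369, 371, 372, 372, 371, 372, 373, 377, 381, 384, 385]
1436 [(310, np.float64(300.0)), (318, np.float64(304.0)), (326, np.float64(303.5)), (334, np.float64(303.64285714285717)), (342, np.float64(302.5)), (350, np.float64(302.5)), (358, np.float64(302.5)), (366, np.float64(301.5)), (374, np.float64(301.0)), (382, np.float64(301.0)), (390, np.float64(302.5))] 397
```

```bash
python3 -m jog '{"targets":[[[0,0,-2],0,4],[[0,0,-2],0,4],[[0,0,-2],0,4],[[0,0,-1],0,4],[[0,0,0],0,4]]}' 3 | grep -E "pos|force|width"
python3 - <<'E'
from h import *
r=sp("side",(270,280,80,120),"pics/s3.png"); print([(v,r[r[:,1]==v][:,0].mean()) for v in range(310,400,8) if (r[:,1]==v).any()],r[:,1].max())
p=sense()["tool_pos"]
for ang in(0,.1,.2,.3):
    e=p+[0,0,5]+240*np.array([-.093*np.sin(ang),.995*np.sin(ang),-np.cos(ang)]); print(ang,proj("side",e).round(),e.round())
E
```

```text
tool_pos: [422.8, 406.7, 370.3]
contact_force: [0.2, -0.1, -1.3]
gripper_width: 0.573
grip_force: 3.0
[(310, np.float64(301.5)), (318, np.float64(302.5)), (326, np.float64(302.5)), (334, np.float64(302.5)), (342, np.float64(302.5)), (350, np.float64(304.0)), (358, np.float64(304.0)), (366, np.float64(303.0)), (374, np.float64(302.0))] 375
0 [308. 353.] [422. 407. 134.]
0.1 [305. 364.] [420. 430. 136.]
0.2 [303. 375.] [418. 454. 139.]
0.3 [300. 385.] [416. 477. 145.]
```

```bash
python3 -m jog '{"targets":[[[0,0,-1],0.1,4],[[0,0,-1.5],0.15,4],[[0,0,-1.5],0.16,4],[[0,0,-1],0.16,4],[[0,0,0],0.16,4]]}' | grep -E "pos|force|width"
python3 -m jog '{"targets":[[[0,0,0],0.16,4],[[0,0,0],0.16,4],[[0,0,0],0.16,4],[[0,0,0],0.16,4],[[0,0,0],0.16,4]]}' | grep -E "pos|force|width"
python3 -m jog '{"targets":[[[0,0,0],0.08,4],[[0,0,0],0,4],[[0,0,0],0,4]]}' | grep -E "pos|force|width"
python3 - <<'E'
from h import *
go(571,129,415,-np.pi/2+.055)
E
```

```text
tool_pos: [422.5, 406.9, 419.7]
contact_force: [0.3, 0.7, -0.6]
gripper_width: 0.575
grip_force: 3.0
tool_pos: [422.1, 406.6, 418.2]
contact_force: [-1.0, 0.2, -1.3]
gripper_width: 0.573
grip_force: 3.0
tool_pos: [422.3, 406.8, 419.1]
contact_force: [0.6, -0.1, -0.7]
gripper_width: 0.577
grip_force: 3.0
clk 32.80 pos [422.3 406.8 419.1] yaw -1.511 tilt 0.002 w 0.577 gf 3.0 F [ 0.6 -0.1 -0.7]
turn 0.005  shift(after turn) [13.32 28.56  0.41]
```

```bash
python3 -m jog '{"targets":[[[0.5,1,0],0,4],[[1,2,0],0,4],[[1.3,2.9,0],0,4],[[1.5,3.2,0],0,4],[[1.5,3.2,0],0,4]]}' >/dev/null
python3 -m jog '{"targets":[[[1.5,3.2,0],0,4],[[1.5,3.2,0],0,4],[[1.3,3.2,0],0,4],[[1.3,2.6,0],0,4],[[1,2,0],0,4]]}' >/dev/null
python3 -m jog '{"targets":[[[0.9,1.4,0],0,4],[[0,0.6,0],0,4],[[0,0,0],0,4],[[0,0,0],0,4]]}' | grep -E "pos|force|width"
python3 - <<'E'
from h import *
go(571,129,415,-np.pi/2+.055)
s=sense(); p=s["tool_pos"]
for ang in(-.1,0,.1,.2,.3):
    e=p+[0,0,5]+240*np.array([np.sin(ang),0.055*np.sin(ang),-np.cos(ang)]); print(ang,proj("side",e).round(),proj("top",e).round(),e.round())
a=viewer.snapshot("side"); cv2.imwrite("pics/s9.png",a[:,:,::-1]); b=viewer.snapshot("top"); cv2.imwrite("pics/t9.png",b[:,:,::-1])
a=a.astype(int)
for v in range(150,250,5):
    row=a[v,220:330]; m=(row.sum(1)<240)&(np.ptp(row,axis=1)<12); q=np.flatnonzero(m)+220; print(v,(q.min(),q.max(),len(q)) if len(q) else None)
E
```

```text
tool_pos: [571.7, 131.0, 420.2]
contact_force: [-0.3, -0.4, -1.6]
gripper_width: 0.579
grip_force: 3.0
clk 34.55 pos [571.7 131.  420.2] yaw -1.511 tilt 0.000 w 0.579 gf 3.0 F [-0.3 -0.4 -1.6]
turn 0.005  shift(after turn) [-0.08  0.2   0.52]
-0.1 [292. 226.] [267. 201.] [548. 130. 186.]
0 [283. 225.] [267. 191.] [572. 131. 185.]
0.1 [273. 223.] [266. 182.] [596. 132. 186.]
0.2 [264. 221.] [265. 173.] [619. 134. 190.]
0.3 [255. 217.] [265. 163.] [643. 135. 196.]
150 (np.int64(276), np.int64(282), 7)
155 (np.int64(276), np.int64(312), 8)
160 (np.int64(277), np.int64(281), 5)
165 (np.int64(274), np.int64(280), 7)
170 (np.int64(273), np.int64(278), 6)
175 (np.int64(272), np.int64(278), 7)
180 (np.int64(272), np.int64(277), 6)
185 (np.int64(272), np.int64(276), 5)
190 (np.int64(271), np.int64(276), 6)
195 (np.int64(270), np.int64(275), 6)
200 (np.int64(270), np.int64(275), 6)
205 (np.int64(238), np.int64(274), 10)
210 (np.int64(268), np.int64(273), 6)
215 (np.int64(268), np.int64(273), 6)
220 (np.int64(268), np.int64(272), 5)
225 (np.int64(253), np.int64(271), 6)
230 (np.int64(262), np.int64(263), 2)
235 (np.int64(260), np.int64(262), 3)
240 (np.int64(283), np.int64(283), 1)
245 (np.int64(281), np.int64(283), 3)
```

```bash
python3 -m jog '{"targets":[[[0,0.2,1],0,4],[[0,0,2],0,4],[[0.1,0,2],0,4],[[0.1,0,2],0,4],[[0,0,0],0,4]]}' | grep -E "pos|tact"
python3 -m jog '{"targets":[[[0.2,0,1.5],0,4],[[0.2,0,1.5],0,4],[[0.2,0,1.2],0,4],[[0,0,0.8],0,4],[[0,0,0],0,4]]}' | grep -E "pos|tact"
python3 - <<'E'
from h import *
a=viewer.snapshot("side"); cv2.imwrite("pics/s10.png",a[:,:,::-1]); a=a.astype(int)
for v in range(190,260,5):
    row=a[v,240:320]; m=(row.sum(1)<240)&(np.ptp(row,axis=1)<12); q=np.flatnonzero(m)+240; print(v,(q.min(),q.max(),len(q)) if len(q) else None)
E
```

```text
tool_pos: [572.7, 128.4, 347.1]
contact_force: [-0.5, -0.2, -1.3]
tool_pos: [579.7, 128.7, 298.9]
contact_force: [-0.3, -0.2, -1.1]
190 (np.int64(277), np.int64(283), 7)
195 (np.int64(277), np.int64(282), 6)
200 (np.int64(278), np.int64(282), 5)
205 (np.int64(240), np.int64(280), 7)
210 (np.int64(268), np.int64(279), 8)
215 (np.int64(274), np.int64(279), 6)
220 (np.int64(274), np.int64(279), 6)
225 (np.int64(253), np.int64(278), 6)
230 (np.int64(262), np.int64(277), 7)
235 (np.int64(260), np.int64(277), 8)
240 (np.int64(272), np.int64(283), 6)
245 (np.int64(281), np.int64(283), 3)
250 (np.int64(280), np.int64(281), 2)
255 (np.int64(272), np.int64(280), 3)
```

```bash
python3 -m jog '{"targets":[[[0,0,0.4],0,4],[[0,0,0.4],0,4],[[0,0,0],0,4]]}' | grep -E "pos|tact"
python3 -m jog '{"targets":[[[0,0,0.3],0,4],[[0,0,0],0,4],[[0,0,0],0,4]]}' | grep -E "pos|tact"
python3 -m jog '{"targets":[[[0,0,0.3],0,4],[[0,0,0],0,4],[[0,0,0],0,4]]}' | grep -E "pos|tact"
python3 -m jog '{"targets":[[[0,0,0.3],0,4],[[0,0,0],0,4],[[0,0,0],0,4]]}' | grep -E "pos|tact"
```

```text
tool_pos: [579.9, 128.7, 291.6]
contact_force: [0.0, 0.3, -1.1]
tool_pos: [580.1, 128.8, 289.0]
contact_force: [0.5, 0.0, -1.2]
tool_pos: [580.1, 128.7, 285.9]
contact_force: [0.3, 0.1, -2.1]
tool_pos: [580.3, 128.7, 283.3]
contact_force: [-0.2, 0.1, 0.7]
```

```bash
python3 -m jog '{"targets":[[[0.6,0,0],0,4],[[0.8,0,0],0,4],[[0.8,0,0],0,4],[[0.8,0,0],0,4],[[0,0,0],0,4]]}' | grep -E "pos|tact"
python3 -m jog '{"targets":[[[0.6,0,0],0,4],[[0.6,0,0.1],0,4],[[0,0,0],0,4]]}' | grep -E "pos|tact"
python3 -m jog '{"targets":[[[0.6,0,0.1],0,4],[[0.6,0,0.1],0,4],[[0,0,0],0,4]]}' | grep -E "pos|tact"
python3 - <<'E'
from h import *
a=viewer.snapshot("side"); cv2.imwrite("pics/s11.png",a[:,:,::-1]); a=a.astype(int)
for v in range(150,260,6):
    row=a[v,220:320]; m=(row.sum(1)<240)&(np.ptp(row,axis=1)<12); q=np.flatnonzero(m)+220; print(v,q.tolist() if len(q)<12 else (q.min(),q.max()))
E
```

```text
tool_pos: [610.8, 130.5, 282.8]
contact_force: [-0.4, -0.3, 3.7]
tool_pos: [622.5, 131.2, 281.8]
contact_force: [-0.2, -0.8, 2.9]
tool_pos: [634.5, 131.9, 279.8]
contact_force: [-0.2, 0.3, 4.4]
150 [258, 259, 260, 268, 269, 270]
156 [254, 255, 256, 263]
162 (np.int64(229), np.int64(309))
168 (np.int64(220), np.int64(260))
174 (np.int64(220), np.int64(266))
180 (np.int64(243), np.int64(267))
186 (np.int64(255), np.int64(266))
192 (np.int64(253), np.int64(265))
198 (np.int64(255), np.int64(268))
204 (np.int64(230), np.int64(266))
210 [257, 258, 259, 260, 261, 262, 263, 264, 265, 268]
216 [259, 260, 261, 262, 263, 264, 265, 266, 267]
222 [263, 264, 265, 266, 267]
228 [264, 265, 266, 267, 268, 269]
234 [261, 262, 263, 266, 267, 268, 269, 270]
240 [267, 268, 269, 270, 271]
246 [282]
252 [260, 261, 273, 274, 280]
258 [266, 267]
```

```bash
cat >> h.py <<'E'
def yplane(u,v,y):
    o,d=ray("side",u,v); return o+d*(y-o[1])/d[1]
E
python3 - <<'E'
from h import *
for u,v in[(263,216),(265,222),(266.5,228),(268,234),(269,240)]: print(yplane(u,v,131).round(1))
E
python3 -m jog '{"targets":[[[0.5,0,0.1],0,4],[[0,0,0],0,4],[[0,0,0],0,4]]}' | grep -E "pos|tact"
```

```text
[621.8 131.  203.5]
[618.7 131.  182. ]
[616.8 131.  159.3]
[614.9 131.  136. ]
[614.4 131.  111.5]
tool_pos: [639.0, 132.2, 278.9]
contact_force: [-0.7, 0.3, 3.3]
```

```bash
python3 -m jog '{"targets":[[[0.5,0,0.1],0,4],[[0.5,0,0.1],0,4],[[0,0,0],0,4]]}' | grep -E "pos|tact"
python3 -m jog '{"targets":[[[0.4,0,0.1],0,4],[[0.4,0,0.1],0,4],[[0,0,0],0,4],[[0,0,0],0,4]]}' | grep -E "pos|tact"
python3 - <<'E'
from h import *
a=viewer.snapshot("side"); cv2.imwrite("pics/s12.png",a[:,:,::-1]); a=a.astype(int)
for v in range(204,246,6):
    row=a[v,220:320]; m=(row.sum(1)<240)&(np.ptp(row,axis=1)<12); q=np.flatnonzero(m)+220; print(v,q.tolist() if len(q)<14 else (q.min(),q.max()), yplane(np.median(q),v,131).round(1))
E
```

```text
tool_pos: [649.3, 132.7, 276.6]
contact_force: [0.9, 0.1, 2.6]
tool_pos: [656.5, 133.2, 273.9]
contact_force: [1.7, 0.2, -0.1]
204 (np.int64(230), np.int64(262)) [643.9 131.  240.2]
210 [251, 252, 253, 254, 255, 256, 257, 258, 259, 260] [639.8 131.  220. ]
216 [254, 255, 257, 258, 259, 260, 261, 262] [634.1 131.  199.7]
222 [259, 260, 261, 262, 263, 264] [628.4 131.  178.9]
228 [261, 262, 263, 264, 265, 266, 267] [623.8 131.  157. ]
234 [261, 262, 263, 264, 265, 266, 267, 268, 269] [623.5 131.  133.2]
240 [267, 268, 269, 270, 271] [614.4 131.  111.5]
```

```bash
python3 -m jog '{"targets":[[[0.2,0,0.1],0,4],[[0,0,0],0,4],[[0,0,0],0,4]]}' | grep -E "pos|tact"
python3 -m jog '{"targets":[[[0,0,0],0,5.5],[[0,0,0],0,5.7],[[0,0,0],0,6.5],[[0,0,0],0,9.4],[[0,0,0],0,9.4]]}' | grep -E "pos|force|width"
python3 - <<'E'
from h import *
a=viewer.snapshot("side"); cv2.imwrite("pics/s13.png",a[:,:,::-1]); a=a.astype(int)
for v in range(204,246,6):
    row=a[v,240:280]; m=(row.sum(1)<240)&(np.ptp(row,axis=1)<12); q=np.flatnonzero(m)+240; print(v,q.tolist(), yplane(np.median(q),v,131).round(1))
E
```

```text
tool_pos: [658.9, 133.4, 273.8]
contact_force: [0.3, 0.3, -1.5]
tool_pos: [659.0, 133.4, 274.0]
contact_force: [-0.3, 0.1, -0.0]
gripper_width: 0.865
grip_force: 0.0
204 [247, 248, 249, 250, 251, 252, 253, 254, 255, 256, 257, 258, 259, 260, 261, 262] [639.9 131.  241.4]
210 [250, 251, 252, 253, 254, 255, 256, 257, 258, 259, 260] [641.2 131.  219.6]
216 [253, 254, 256, 257, 258, 259, 260, 261, 262] [635.5 131.  199.3]
222 [259, 260, 261, 262, 263, 264] [628.4 131.  178.9]
228 [261, 262, 263, 264, 265, 266, 267] [623.8 131.  157. ]
234 [261, 262, 263, 264, 265, 266, 267, 268, 269] [623.5 131.  133.2]
240 [267, 268, 269, 270, 271] [614.4 131.  111.5]
```

```bash
python3 -m jog '{"targets":[[[0,0,0],0,9.4],[[0,0,-1.5],0,9.4],[[0,0,-3],0,9.4],[[0,0,-4],0,9.4],[[0,0,-4],0,9.4]]}' | grep -E "pos|force|width"
python3 -m jog '{"targets":[[[-4,0,-2],0,9.4],[[-6,0,0],0,9.4],[[-6,0,0],0,9.4],[[-6,0,0],0,9.4],[[0,0,0],0,9.4]]}' | grep -E "clock|pos|force|width"
python3 - <<'E'
from h import *
a=viewer.snapshot("side"); cv2.imwrite("pics/s14.png",a[:,:,::-1]); b=viewer.snapshot("top"); cv2.imwrite("pics/t14.png",b[:,:,::-1])
a=a.astype(int)
for v in range(132,246,6):
    row=a[v,225:285]; m=(row.sum(1)<240)&(np.ptp(row,axis=1)<12); q=np.flatnonzero(m)+225; print(v,(q.min(),q.max(),len(q)) if len(q) else None, yplane(np.median(q),v,131).round() if len(q) else "")
# bystanders vs start: differences in side view around them, drainer vs c7 (holes)
z=cv2.imread("pics/side0.png").astype(int)[:,:,::-1]
for n,(x,y,w,h) in dict(basin=(245,118,76,55),cup=(268,172,24,38),stand=(320,164,36,36),can=(350,114,36,30)).items(): print(n,(abs(a-z)[y:y+h,x:x+w].sum(2)>60).mean().round(3))
c=cv2.imread("pics/c7.png"); n=cv2.convertScaleAbs(cv2.resize(a.astype(np.uint8)[205:290,215:325,::-1],None,fx=7,fy=7,interpolation=cv2.INTER_CUBIC),alpha=1.4)
print("drainer match",cv2.minMaxLoc(cv2.matchTemplate(n,c[280:450,290:480],cv2.TM_CCOEFF_NORMED))[1::2])
E
```

```text
tool_pos: [659.0, 133.4, 401.5]
contact_force: [0.3, 0.3, 0.2]
gripper_width: 1.0
grip_force: 0.0
clock: 42.48
tool_pos: [436.1, 120.6, 421.0]
contact_force: [1.1, 0.2, -0.0]
gripper_width: 1.0
grip_force: 0.0
132 None 
138 None 
144 None 
150 None 
156 None 
162 None 
168 None 
174 None 
180 (np.int64(248), np.int64(252), 5) [642. 131. 321.]
186 (np.int64(245), np.int64(261), 16) [638. 131. 303.]
192 (np.int64(243), np.int64(260), 18) [643. 131. 282.]
198 (np.int64(245), np.int64(265), 21) [636. 131. 263.]
204 (np.int64(230), np.int64(263), 21) [644. 131. 240.]
210 (np.int64(250), np.int64(269), 13) [638. 131. 220.]
216 (np.int64(253), np.int64(262), 9) [636. 131. 199.]
222 (np.int64(259), np.int64(264), 6) [628. 131. 179.]
228 (np.int64(261), np.int64(267), 7) [624. 131. 157.]
234 (np.int64(261), np.int64(269), 9) [623. 131. 133.]
240 (np.int64(267), np.int64(271), 5) [614. 131. 112.]
basin 0.176
cup 0.0
stand 0.123
can 0.568
drainer match (0.8652473092079163, (292, 283))
```

Run:
```python
import cv2
for f,g,B in(("top0","t14",dict(basin=(385,85,98,98),cup=(340,142,32,32),stand=(370,192,44,44),can=(445,205,54,54))),("side0","s14",dict(basin=(243,118,80,56),stand=(320,164,36,36),can=(346,112,42,30)))):
    a,b=cv2.imread(f"pics/{f}.png"),cv2.imread(f"pics/{g}.png")
    for n,(x,y,w,h) in B.items():
        r=cv2.matchTemplate(b[y-10:y+h+10,x-10:x+w+10],a[y:y+h,x:x+w],cv2.TM_CCOEFF_NORMED); _,s,_,p=cv2.minMaxLoc(r); print(f,n,round(s,2),p[0]-10,p[1]-10)
from workcell import sense; print(sense()["clock"])
```

```text
top0 basin 0.89 0 1
top0 cup 0.85 0 0
top0 stand 0.98 0 0
top0 can 0.18 -10 -2
side0 basin 0.69 0 0
side0 stand 0.9 0 0
side0 can 0.74 8 3
42.575
```

Run:
```python
import cv2,numpy as np
for f,g,(x,y,w,h) in(("side0","s14",(340,108,52,60)),("side0","s3",(340,108,52,60)),("side0","s11",(340,108,52,60)),("side0","c8",None)):
    if g=="c8": continue
    a,b=cv2.imread(f"pics/{f}.png"),cv2.imread(f"pics/{g}.png")
    # cream body mask
    for n,i in((f,a),(g,b)):
        c=i[y:y+h,x:x+w].astype(int); m=(c[:,:,2]>190)&(c[:,:,2]-c[:,:,0]>15); q=np.argwhere(m); print(n,m.sum(),q.min(0)+[y,x],q.max(0)+[y,x]) if len(q) else print(n,0)
for k in("side0","s14"): print(k,cv2.imread(f"pics/{k}.png")[[120,126,132,140,148]][:,[352,360,368,376,382]].sum(2).tolist())
```

```text
side0 93 [132 340] [167 373]
s14 86 [135 341] [167 374]
side0 93 [132 340] [167 373]
s3 81 [136 340] [167 374]
side0 93 [132 340] [167 373]
s11 73 [140 340] [167 373]Traceback (most recent call last):
  File "<stdin>", line 2, in <module>
TypeError: cannot unpack non-iterable NoneType object
```

```bash
python3 -c "
from workcell import bot
print(bot.job_done())"
```

```text
the job is handed in; nothing more can be done
None
```

The job is handed in, with no verdict returned: the drainer hangs by both hooks on the rack's front rim with its back leant in, and the spatula stands in it blade up; the basin, cup and stand hadn't moved in the last pictures, though the canister check was less certain (image matching failed there; its cream body showed within about a pixel).

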